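# Draw a carriage locking bolt home with a hooked rod

## Task

Lock the lift carriage: take the hooked rod by its handle from its cradle, put its hook down into the pull ring of the bolt under the wire guard, where a hand cannot go, and draw the bolt towards you until it stops, fully home. To seat it, keep a steady pull of about 12 N against the stop for a second; never load the latch with more than 16 N, and touch it with the rod only, never with the hand. Then unhook, lay the rod back in its cradle as it was, let go of it, and leave the bolt home without pushing it back and everything else on the bench where it is.

Things in the scene. Friction and masses are not known exactly. Their poses are not given: they have to be found in the camera images.
- rod: Hooked metal rod, 0.19 to 0.29 kg. Origin: middle of its black box handle (100 long x, 22 wide y, 40 tall z), near the centre of mass; grip it there from above. x along the rod to the hook, z up as it lies. The 10 mm thick rod's axis is 10 mm above the origin; 220 mm ahead it turns square down into an 8 mm thick prong. Behind the handle a stub and 24 mm wide knob end 124 mm behind the origin.
- rod_tip (a point): Centre of the prong's lower end: 220 mm ahead of the rod's origin and 35 mm below it (45 mm below the rod's axis).
- cradle: Rod's cradle, fixed: black plate 300 x 70 x 8 mm with two upright V forks (12 mm thick, V 40 mm wide at the top, 80 mm high) 85 mm behind and 140 mm ahead of its origin. Origin on the bench, x the way the hook points. With the rod lying in it the rod's origin is 55 mm above the cradle's origin (within 8 mm along x), its axis 65 mm over the bench, prong hanging ahead of the front fork.
- latch: Fixed latch: base 110 mm wide, from 135 mm before to 105 mm beyond its origin (on the bench), blocks up to 52 mm, a lug at the left to 64 mm high. A wire guard (8 mm wire) stands over the ring: roof's underside 166 mm over the bench, from 35 mm before to 98 mm beyond the origin, corner posts at y +-48 mm, open in front between the posts. x points away from the robot along the bolt, y left, z up.
- bolt: The sliding bolt: a level steel bar 14 mm thick, axis 32 mm over the bench, through the latch's blocks, carrying the pull ring; its tail sticks out up to 56 mm beyond the latch's base. It slides along the latch's x only, with about 3 N friction (slowly moved), without spring or play, and stays where it is left. Origin on the bench level right below the ring's centre; axes as the latch's.
- ring (a point): Centre of the bolt's pull ring, level, on two stems: 28 mm inside diameter, 8 mm wire, mid-plane 68 mm over the bench; axes as the latch's. Bolt top below: 39 mm high. It starts 6 to 52 mm beyond the latch's origin (x); to come home it moves 26 to 48 mm to -x, to a rigid stop set differently each time (unseen; felt only): then it is 4 mm beyond to 20 mm before the origin.
- cup: Bystander, to be left alone: clear open cup, 80 mm across, 85 mm tall. Origin at its underside.
- rack: Bystander, to be left alone: white block 70 x 130 x 35 mm with two rows of square pockets. Origin at its underside.
- motor: Bystander, to be left alone: small square motor 42 x 42 x 42 mm with a 20 mm upright shaft. Origin at its underside.
- offcut: Bystander, to be left alone: short length of aluminium profile, 120 x 20 x 20 mm, lying along its x axis. Origin at its underside.
- driver: Bystander, to be left alone: screwdriver lying on the bench, about 30 mm high. Origin at its underside.
- clamp: Bystander, to be left alone: bar clamp lying flat, about 200 x 80 mm, 20 mm high. Origin at its underside.
- jar: Bystander, to be left alone: capped amber jar, 60 mm across, 75 mm tall. Origin at its underside.
- relay_board: Bystander, to be left alone: green circuit board with terminal blocks, 100 x 70 mm, 18 mm high. Origin at its underside.

How it is judged:
On the way, in this order (a step that is already met when the one before it is completed fails the run):
1. the prong is down in the pull ring, its tip below the ring (horizontal distance between rod_tip and ring below 0.016 m and z of rod_tip in the frame of ring below -0.006 m), for 0.1 s.
2. the bolt is home and the prong, hanging in the ring, keeps pulling it towards the robot against its stop with more than 9.5 N for 0.5 s (x of ring in the frame of latch below 0.0055 m and contact force between rod and bolt above 9.5 N and linear speed of bolt below 0.01 m/s and x of rod_tip in the frame of ring between -0.022 and -0.005 m and z of rod_tip in the frame of ring between -0.0275 and -0.004 m), for 0.5 s.
At the end, for the whole second after the job is handed in: The bolt stays drawn, its ring less than 5.5 mm beyond the latch's origin; the rod rests in both forks of the cradle, hook ahead and down: its origin within 25 mm along and 8 mm across of the cradle's origin, 48 to 61 mm above it, tilted under 0.25 rad (x of ring in the frame of latch below 0.0055 m and x of rod in the frame of cradle between -0.025 and 0.025 m and y of rod in the frame of cradle between -0.008 and 0.008 m and z of rod in the frame of cradle between 0.048 and 0.061 m and x of rod_tip in the frame of cradle above 0.18 m and angle between rod's own z axis and vertical below 0.25 rad and linear speed of rod below 0.02 m/s); the robot touches nothing.
It fails at once if the rod loads the latch with more than 16 N (contact force between rod and latch above 16 N).
It fails at once if the rod pushes the drawn bolt back open (presses on the far side of its ring) (x of ring in the frame of latch below 0.0055 m and contact force between rod and bolt above 2.5 N and x of rod_tip in the frame of ring above 0.004 m and z of rod_tip in the frame of ring below 0 m).
It fails at once if the hand or arm touches the latch (contact force between any of the fingers, the arm and latch above 0.5 N).
It fails at once if a bystander is moved by more than 20 mm (distance of any of cup, rack, motor, offcut, driver, clamp, jar, relay_board from where it was at the start of the episode above 0.02 m).
It also fails if it takes over 67 s, if anything falls off the work surface, if the arm or the gripper's body presses on something with over 40 N, if the wrist force passes 120 N, or if a joint passes its speed limit or range.

## Robot

A 6-joint arm with a two-finger parallel gripper is mounted at the origin on the work surface. World frame = base frame: x ahead of the robot, y to its left, z up, the work surface at z = 0. Lengths are in m, angles in rad, forces in N, time in s.
With the tool pointing down it reaches from about 0.225 to 0.725 m from the base axis. Payload 3.1 kg.
Tool frame: the origin (TCP) lies midway between the tips of the shut fingers; the grasp point (between the pads) lies 19 mm behind it; z points along the fingers, y is the direction in which the jaws open and shut (so a half turn about z gives the same grasp; the last joint's range is limited). The gripper opens to 85 mm and grips with 20 to 120 N. Pads are 22 mm wide; open, the fingers measure 114 mm over their backs; the gripper's body (76 mm by 85 mm) begins 54 mm behind the grasp point. The pads swing forward as they close: fully open they stand 13 mm farther back than shut.
Start: joints at [-1.382, 0.048, 0.099, 1.622, 0, 1.443], TCP at [0.164, -0.499, 0.231] pointing down, gripper open.
Joint ranges: [-2.91, 2.91], [-0.99, 1.94], [-1.21, 1.42], [-2.12, 2.29], [-1.49, 1.47], [-3.14, 3.14]. Speed limits (rad/s): [2.79, 2.79, 3.14, 3.14, 3.14, 3.14].

## Interface

Orientations are given as a 3x3 rotation matrix whose columns are the frame's x, y, z axes.
In Python, from cell import manip gives the robot as it stands.
- The arm moves only by the tool move_arm, never from a script. Its argument "series" is a list that holds one entry, the list of rows, each a list of 4 numbers: the shift along the world's x, y, z in mm, then the turn about the world's z in degrees. A call has 1 to 8 rows; each row shifts and turns the commanded pose from where the row before left it; what a row does not reach is not made up. A row lasts 1/12 s, in which the tool goes at most 41.7 mm and 7.16 degrees, less where a joint would pass 70% of its speed; a pose out of reach is approached as far as the arm can. A call is refused whole if a number of a shift passes 41.7 or a number of a turn 7.16, either way. A call with a gripper value outside its range is refused whole. "gripper" is the closure, from 0 (fully open) to 1 (shut), set as the call begins (left out, the last holds). The fingers move at their own pace and stop on an object; the grip force is fixed at half the most. Time passes only in rows, so rows that do not move let the fingers close. It gives the time, the measured TCP pose, the force and the opening at its end, in the units of the state.
- manip.sense(): the state, without advancing time (a new reading comes with each control period).
- manip.grab_frame(name): name is "side" or "top" or "wrist"; returns a dict with "image" (384x512x3 uint8, blue, green, red), "fx", "fy", "cx", "cy" (pixels), "extrinsics" (4x4, takes a point from camera to world coordinates). Camera axes: x right, y up, looking along -z (the intrinsics and any distortion apply to the point x, -y, -z); pixel columns grow to the right and rows downward; lengths in m; the calibration is good to about 2 mm. A picture is of the moment at which its call begins. There is no depth.
- manip.job_done(): hands the job in, once; it reports no verdict.
The state is a dict: "time_s": time; "q": joint angles; "qvel": joint speeds; "effort": joint torques, N m; "position": TCP position; "ee_rot": TCP orientation; "force": force on the tool from outside, world axes, zero at the start; "torque": the same for the moment, N m; "width": finger opening in m.
Only numpy, scipy, OpenCV 4.12 (cv2) and the standard library are available. Lean on these libraries where they do the work, as an engineer would, in place of code of your own. Each camera call takes 0.05 s, during which the arm holds its last target. There are 200 camera calls.

## Working session

There is one attempt and no reset: what is moved stays moved. The work goes in short steps, Python scripts to look and compute and a tool call to move; the robot and the scene stay as the last step left them, time stands still between calls to the robot, and variables do not carry over. Pictures are saved under pics/ and viewed, about 8 in all and at most 12, crops included, and the job is handed in when it is done.

Besides the shell and the picture viewer there is one more tool, called after "Call:" as name(argument=value, ...), one argument or row to a line, values as JSON. move_arm: Moves the arm, as the interface text tells. Its arguments: {"type":"object","properties":{"series":{"type":"array","items":{"type":"array","items":{"type":"array","items":{"type":"number"}}}},"gripper":{"type":"number"}},"required":["series"]}

```bash
mkdir -p pics; ls; cat > h.py <<'E'
import numpy as np, cv2
from cell import manip
def grab(n,save=None):
    f=manip.grab_frame(n)
    if save: cv2.imwrite('pics/'+save,f['image']); np.savez('pics/'+save[:-4],**{k:f[k] for k in('fx','fy','cx','cy','extrinsics')})
    return f
def ray(f,u,v):
    E=np.array(f['extrinsics']); d=E[:3,:3]@np.array([(u-f['cx'])/f['fx'],-(v-f['cy'])/f['fy'],-1.]); return E[:3,3],d
def onz(f,u,v,z):
    o,d=ray(f,u,v); return o+d*(z-o[2])/d[2]
def proj(f,p):
    E=np.array(f['extrinsics']); c=E[:3,:3].T@(np.array(p)-E[:3,3]); return f['cx']+f['fx']*c[0]/-c[2], f['cy']-f['fy']*c[1]/-c[2]
def tri(f1,p1,f2,p2):
    o1,d1=ray(f1,*p1);o2,d2=ray(f2,*p2); d1=d1/np.linalg.norm(d1);d2=d2/np.linalg.norm(d2)
    s=np.linalg.lstsq(np.c_[d1,-d2],o2-o1,rcond=None)[0]; a=o1+s[0]*d1;b=o2+s[1]*d2
    return (a+b)/2,np.linalg.norm(a-b)
def load(n): return dict(np.load('pics/'+n+'.npz'))
E
python3 - <<'E'
from h import *
s=manip.sense(); print(s)
for n in('side','top','wrist'):
    f=grab(n,n+'0.png'); print(n,{k:f[k] for k in f if k!='image'})
a=[cv2.imread(f'pics/{n}0.png') for n in('top','side')]
E
```

```text
pics
{'time_s': 0.0, 'q': array([-1.38180449e+00,  4.87477829e-02,  9.75792246e-02,  1.62200187e+00,
        1.62138076e-06,  1.44301777e+00]), 'qvel': array([-0.00057726,  0.00106387,  0.00062471, -0.00214519,  0.00010289,
        0.00093002]), 'effort': array([-4.07475691e-04, -3.38780165e+01,  3.20015788e+01,  2.01699254e-02,
       -2.91142323e-04,  3.44443066e-06]), 'position': array([ 0.16341938, -0.49826824,  0.23010938]), 'ee_rot': array([[ 9.50246458e-01,  3.11498750e-01, -4.44426952e-04],
       [ 3.11498919e-01, -9.50243645e-01,  2.33213268e-03],
       [ 3.04142529e-04, -2.35453934e-03, -9.99997182e-01]]), 'force': array([-0.83752994,  0.43231168, -1.04885823]), 'torque': array([-0.01553894,  0.05911823,  0.00855081]), 'width': 0.08525099391493737}
side {'fx': 408.68994498887065, 'fy': 408.68994498887065, 'cx': 253.86967471054032, 'cy': 185.85396960688007, 'extrinsics': array([[-0.85319456,  0.36309472, -0.37446132,  0.02496527],
       [-0.52152685, -0.60527259,  0.60137745,  0.7953817 ],
       [-0.0082942 ,  0.7083836 ,  0.70577892,  1.07305188],
       [ 0.        ,  0.        ,  0.        ,  1.        ]])}
top {'fx': 480.5900910022919, 'fy': 480.5900910022919, 'cx': 249.56024779314245, 'cy': 189.96915318437112, 'extrinsics': array([[ 0.02383711,  0.99166585, -0.12661212,  0.31775252],
       [-0.99941993,  0.02671948,  0.02111578, -0.01665389],
       [ 0.02432281,  0.12603534,  0.99172753,  1.7907231 ],
       [ 0.        ,  0.        ,  0.        ,  1.        ]])}
wrist {'fx': 274.65674871097406, 'fy': 274.65674871097406, 'cx': 253.11890240871895, 'cy': 186.38833411228245, 'extrinsics': array([[ 0.31189732,  0.90965663,  0.27430801,  0.23364314],
       [-0.95011325,  0.29928618,  0.08782141, -0.47502628],
       [-0.00220927, -0.28801493,  0.95762337,  0.37465254],
       [ 0.        ,  0.        ,  0.        ,  1.        ]])}
```

View pics/top0.png

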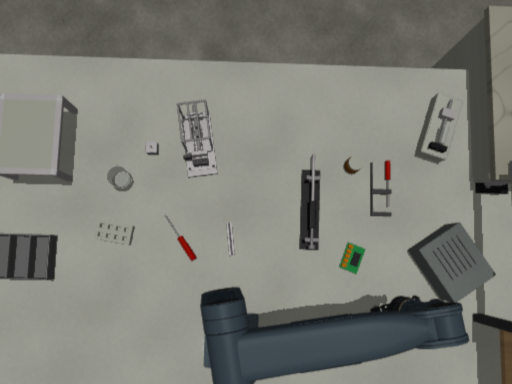

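View pics/side0.png

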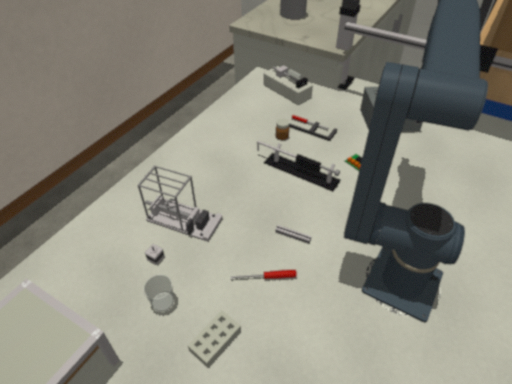

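The top view shows the cradle at about (310,205), hook end up (313,155), and the latch at about (197,140). The side view shows the latch at about (175,200) and the cradle at about (300,165). Next I'll enlarge both.

```bash
python3 - <<'E'
import cv2,numpy as np
t=cv2.imread('pics/top0.png');s=cv2.imread('pics/side0.png')
r=lambda i,x,y,w,h:cv2.resize(i[y:y+h,x:x+w],(400,300),interpolation=cv2.INTER_CUBIC)
# scale 4 -> 100x75 ; top: 
a=np.vstack([np.hstack([r(t,145,95,120,90),r(t,250,150,140,105)]),np.hstack([r(s,130,160,100,75),r(s,250,130,100,75)])])
cv2.imwrite('pics/c1.png',a)
E
```

```text
(no output)
```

View pics/c1.png

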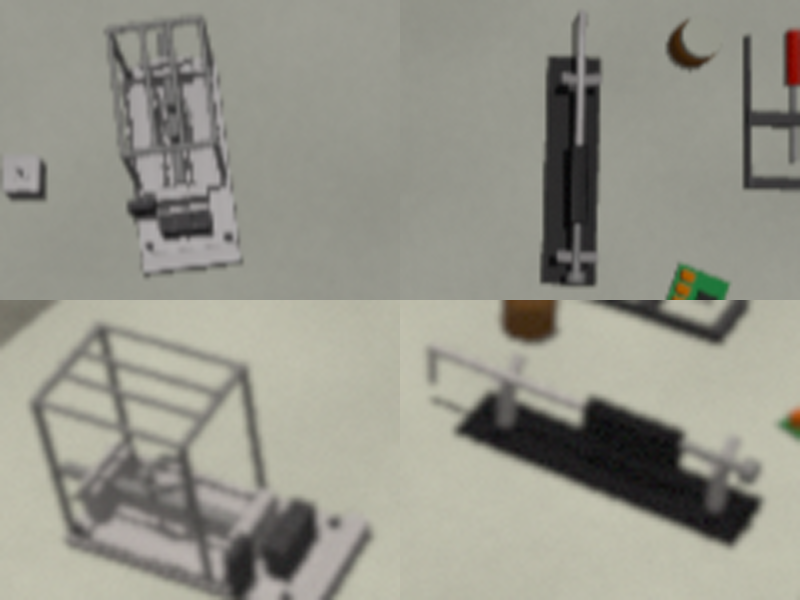

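```bash
python3 - <<'E'
from h import *
f=load('top0'); s=load('side0')
T=lambda x,y:(145+.3*x,95+.3*y); C=lambda x,y:(250+.35*x,150+.35*y)
print('plate');  [print(np.round(onz(f,*C(*p),.008),4)) for p in((147,57),(200,57),(195,285),(141,283))]
print('handle');[print(np.round(onz(f,*C(*p),.075),4)) for p in((172,147),(188,147),(186,222),(171,222))]
print('roof');[print(np.round(onz(f,*T(*p),.170),4)) for p in((107,28),(205,17),(217,150),(122,158))]
print('base near');[print(np.round(onz(f,*T(*p),.01),4)) for p in((145,275),(241,262))]
S=lambda x,y:(130+.25*x,160+.25*(y-300)); S2=lambda x,y:(250+.25*(x-400),130+.25*(y-300))
for a,b in (((107,28),(100,327)),((205,17),(244,368)),((217,150),(185,447)),((122,158),(36,402))):
  # guess match: side cam looks from left/near; 
  pass
R={'A':(107,28),'B':(205,17),'C':(217,150),'D':(122,158)};Q={'a':(100,327),'b':(244,368),'c':(185,447),'d':(36,402)}
for k,a in R.items():
  for l,b in Q.items():
    p,e=tri(f,T(*a),s,S(*b)); 
    if e<.02: print(k,l,np.round(p,4),round(e,4))
# knob end & tip corner of rod
print('knob',tri(f,C(176,277),s,S2(748,469)))
print('hook corner',tri(f,C(182,17),s,S2(431,350)))
E
```

```text
plate
[ 0.6267 -0.2484  0.008 ]
[ 0.6286 -0.3186  0.008 ]
[ 0.3296 -0.3137  0.008 ]
[ 0.3305 -0.2437  0.008 ]
handle
[ 0.501  -0.2725  0.075 ]
[ 0.5016 -0.2927  0.075 ]
[ 0.4071 -0.2908  0.075 ]
[ 0.4067 -0.272   0.075 ]
roof
[0.8204 0.2073 0.17  ]
[0.8354 0.106  0.17  ]
[0.6942 0.0887 0.17  ]
[0.6829 0.186  0.17  ]
base near
[0.5859 0.1747 0.01  ]
[0.6036 0.0678 0.01  ]
A d [0.8209 0.2072 0.1644] 0.0027
B a [0.8403 0.1075 0.1572] 0.0019
C b [0.6981 0.0907 0.1654] 0.0065
D c [0.6839 0.1866 0.1679] 0.0012
knob (array([ 0.33924366, -0.28052295,  0.06201379]), np.float64(0.0013168981558510796))
hook corner (array([ 0.67431905, -0.28553981,  0.05716344]), np.float64(0.00574625589359163))
```

The enlarged crops give a rod origin of about (0.455,-0.282) with yaw near -1°. The latch origin is about (0.725,0.141) with yaw near 8°. Roof height comes out at 0.157–0.168 m against the stated 0.166–0.174 m. Next I'll go over the rod and refine with the wrist camera.

Call:
move_arm(
  series=[
    [[30,22,5,-3],[30,22,5,-3],[30,22,5,-3],[30,22,5,-3],[30,22,0,-3],[30,22,0,-2],[30,22,0,-2],[30,22,0,0]],
  ],
  gripper=0,
)

```text
time_s: 0.82
position: [0.4047, -0.3214, 0.2511]
ee_rot: [[1.0, -0.016, -0.0], [-0.016, -1.0, 0.0], [-0.0, -0.0, -1.0]]
force: [0.4, -0.5, 0.1]
width: 0.0854
```

Call:
move_arm(
  series=[
    [[30,21,0,0],[22,20,0,0],[0,0,0,0],[0,0,0,0],[0,0,0,0]],
  ],
)

```text
time_s: 1.23
position: [0.4552, -0.2819, 0.2509]
ee_rot: [[1.0, -0.014, -0.001], [-0.014, -1.0, 0.0], [-0.001, -0.0, -1.0]]
force: [0.3, -0.5, 0.0]
width: 0.0849
```

```bash
python3 - <<'E'
from h import *
f=grab('wrist','w1.png'); s=manip.sense(); print(s['time_s'],s['position'],s['ee_rot'],f['extrinsics'])
E
```

```text
1.2833 [ 0.45484523 -0.28237682  0.25105888] [[ 9.99876884e-01 -1.56671722e-02 -8.69929890e-04]
 [-1.56671982e-02 -9.99877262e-01 -2.30724869e-05]
 [-8.69461635e-04  3.66990103e-05 -9.99999621e-01]] [[-1.40206399e-02  9.57127923e-01  2.89326044e-01  5.29105298e-01]
 [-9.99901642e-01 -1.35246724e-02 -3.71352389e-03 -2.82136747e-01]
 [ 3.58722562e-04 -2.89349653e-01  9.57223406e-01  3.95239493e-01]
 [ 0.00000000e+00  0.00000000e+00  0.00000000e+00  1.00000000e+00]]
```

View pics/w1.png

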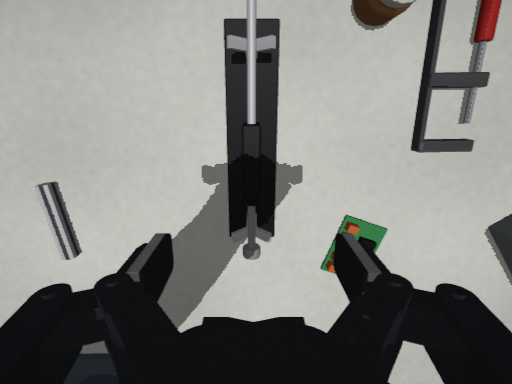

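The wrist view shows the handle from (251,123) at the front to (252,207) at the rear. The rod is at column 251 and the knob at (252,251).

```bash
python3 - <<'E'
from h import *
w=load('w1');t=load('top0');s=load('side0')
C=lambda x,y:(250+.35*x,150+.35*y);S2=lambda x,y:(250+.25*(x-400),130+.25*(y-300))
print('front',onz(w,251.3,123.5,.075),'rear',onz(w,251.8,207,.075),'rodfar',onz(w,251,5,.065),onz(w,251.3,110,.065))
print('knob',onz(w,252,251,.065))
print(tri(w,(251.3,123.5),t,C(180,147)),tri(w,(252,251),s,S2(748,469)),tri(w,(252,251),t,C(176,277)))
print('plate far corners',onz(w,225,19,.008),onz(w,279,19,.008), 'near',onz(w,229,237,.008),onz(w,275,237,.008))
E
```

```text
front [ 0.50717805 -0.27987185  0.075     ] rear [ 0.40549991 -0.27887448  0.075     ] rodfar [ 0.62771456 -0.28141906  0.065     ] [ 0.52177492 -0.28004469  0.065     ]
knob [ 0.33804265 -0.27806294  0.065     ]
(array([ 0.50442584, -0.28199112,  0.06452991]), np.float64(0.005979260478223551)) (array([ 0.33859117, -0.27772117,  0.06499102]), np.float64(0.0011806025733900332)) (array([ 0.33881959, -0.27902193,  0.06693547]), np.float64(0.0019655407689399195))
plate far corners [ 0.63002325 -0.2487148   0.008     ] [ 0.62908782 -0.31587206  0.008     ] near [ 0.33013097 -0.24186277  0.008     ] [ 0.32911172 -0.31360578  0.008     ]
```

Call:
move_arm(
  series=[
    [[14,36,7,1],[14,36,7,1],[14,36,7,1],[14,36,7,1],[14,36,7,1],[14,36,7,1],[14,36,7,1],[14,36,7,1]],
  ],
)

```text
time_s: 1.95
position: [0.5676, 0.0061, 0.3079]
ee_rot: [[0.992, 0.122, 0.0], [0.122, -0.992, -0.0], [0.0, 0.001, -1.0]]
force: [2.0, -0.2, -0.2]
width: 0.0851
```

Call:
move_arm(
  series=[
    [[14,36,0,1],[14,36,0,0],[14,36,0,0],[14,20,0,0],[0,0,0,0],[0,0,0,0],[0,0,0,0]],
  ],
)

```text
time_s: 2.53
position: [0.6234, 0.1323, 0.3073]
ee_rot: [[0.99, 0.14, -0.001], [0.14, -0.99, -0.001], [-0.001, 0.001, -1.0]]
force: [-0.0, 0.3, 0.5]
width: 0.0854
```

```bash
python3 - <<'E'
from h import *
f=grab('wrist','w2.png'); s=manip.sense(); print(s['time_s'],s['position'],s['ee_rot'])
E
```

```text
2.5833 [0.62335558 0.1320523  0.30777496] [[ 9.90249398e-01  1.39305816e-01  1.42531111e-04]
 [ 1.39305879e-01 -9.90249196e-01 -6.34593688e-04]
 [ 5.27387268e-05  6.48261439e-04 -9.99999788e-01]]
```

View pics/w2.png

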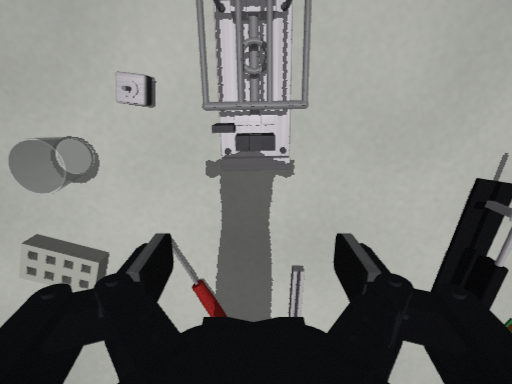

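The wrist view shows the ring at about (254,57), the guard's front roof wire at row 105, and the base front at row 158. I'll take a second view 60 mm further on, then compare enlarged crops.

Call:
move_arm(
  series=[
    [[30,4,0,0],[30,4,0,0],[0,0,0,0],[0,0,0,0],[0,0,0,0]],
  ],
)

```text
time_s: 3.0
position: [0.6833, 0.1404, 0.3072]
ee_rot: [[0.99, 0.14, -0.001], [0.14, -0.99, -0.0], [-0.001, 0.0, -1.0]]
force: [0.4, -0.1, -0.0]
width: 0.0854
```

```bash
python3 - <<'E'
from h import *
grab('wrist','w3.png'); s=manip.sense(); print(s['time_s'],s['position'])
a=cv2.imread('pics/w2.png')[0:170,190:320]; b=cv2.imread('pics/w3.png')[0:227,170:343]
cv2.imwrite('pics/c2.png',np.hstack([cv2.resize(x,(399,522),interpolation=cv2.INTER_CUBIC) for x in(a,b)]))
E
```

```text
3.05 [0.68277706 0.14078717 0.30920864]
```

View pics/c2.png

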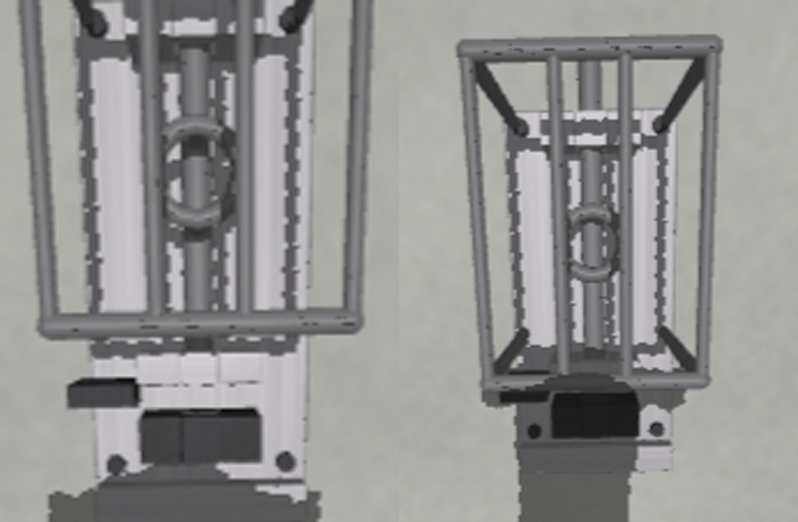

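In the two enlarged crops, the ring sits at about wrist px (254.2,56.0) in w2 and (254.6,105.9) in w3. Its sides are partly hidden by the roof wires. The bolt axis runs straight up the image.

```bash
python3 - <<'E'
from h import *
a=load('w2');b=load('w3')
A=lambda x,y:(190+x/3.069,y/3.0706);B=lambda x,y:(170+(x-399)/2.306,y/2.2996)
print('ring',tri(a,A(197,172),b,B(594,243.5)),onz(a,*A(197,172),.068),onz(b,*B(594,243.5),.068))
print('arc top',onz(a,*A(197,126),.068),onz(b,*B(594,214),.068),'bot',onz(a,*A(197,213),.068),onz(b,*B(594,274),.068))
print('roof FL',tri(a,A(43,325),b,B(488,384)),'FR',tri(a,A(357,321),b,B(706,381)))
print('roof BL',onz(b,*B(463,48),.17),'BR',onz(b,*B(716,44),.17))
print('bolt',onz(b,*B(592,80),.035),onz(b,*B(594,330),.035))
print('base near',onz(b,*B(520,470),.008),onz(b,*B(672,469),.008))
E
```

```text
ring (array([0.75357159, 0.14943123, 0.0727907 ]), np.float64(0.0007956826846831532)) [0.75423332 0.14990496 0.068     ] [0.75359313 0.14900658 0.068     ]
arc top [0.77127915 0.15233903 0.068     ] [0.76971754 0.15131195 0.068     ] bot [0.73862108 0.14767559 0.068     ] [0.73647644 0.14655935 0.068     ]
roof FL (array([0.68797153, 0.18886462, 0.17566869]), np.float64(0.001856402717421018)) FR (array([0.70288267, 0.09198398, 0.17463772]), np.float64(0.0003603033163074505))
roof BL [0.82032728 0.21108601 0.17      ] BR [0.83561942 0.11294095 0.17      ]
bolt [0.84490003 0.16307279 0.035     ] [0.69927342 0.14106231 0.035     ]
base near [0.58434854 0.18028112 0.008     ] [0.60100836 0.06807977 0.008     ]
```

Ring is about (0.754, 0.1495), height measured 0.073 against 0.068 stated. Latch yaw is about 8.7° and its origin about (0.727, 0.145), so the ring is about 27 mm beyond it, inside the stated 6–52. Now back to the rod.

Call:
move_arm(
  series=[
    [[-19,-35,0,-1],[-19,-35,0,-1],[-19,-35,0,-1],[-19,-35,-15,-1],[-19,-35,-15,-1],[-19,-35,-15,-1],[-19,-35,-15,-1],[-19,-35,-15,-1]],
  ],
)

```text
time_s: 3.72
position: [0.5307, -0.1353, 0.2366]
ee_rot: [[1.0, 0.002, 0.006], [0.002, -1.0, -0.002], [0.006, 0.002, -1.0]]
force: [0.9, -0.6, 0.5]
width: 0.0853
```

Call:
move_arm(
  series=[
    [[-19,-35,-15,-0.7],[-19,-35,-15,0],[-19,-35,-15,0],[-19,-35,-15,0],[0,0,0,0],[0,0,0,0],[0,0,0,0],[0,0,0,0]],
  ],
)

```text
time_s: 4.38
position: [0.4595, -0.2704, 0.1775]
ee_rot: [[1.0, -0.008, 0.003], [-0.008, -1.0, -0.002], [0.003, 0.002, -1.0]]
force: [-0.5, 2.4, 0.0]
width: 0.0852
```

Call:
move_arm(
  series=[
    [[-3,-9,-20,0],[0,0,-30,0],[0,0,-30,0],[0,0,-20,0],[0,0,0,0],[0,0,0,0],[0,0,0,0],[0,0,0,0]],
  ],
)

```text
time_s: 5.05
position: [0.458, -0.281, 0.078]
ee_rot: [[1.0, -0.008, 0.004], [-0.008, -1.0, -0.003], [0.004, 0.003, -1.0]]
force: [0.2, 0.3, -0.6]
width: 0.0856
```

```bash
python3 - <<'E'
from h import *
f=grab('wrist','w4.png'); s=manip.sense(); print(s['time_s'],s['position'],s['ee_rot'],s['force'])
g=cv2.cvtColor(f['image'],cv2.COLOR_BGR2GRAY)
for v in (20,60,90): print(v,g[v,200:300].tolist())
E
```

```text
5.1 [ 0.45784211 -0.28114086  0.07794184] [[ 0.99995381 -0.00880297  0.0038583 ]
 [-0.0087913  -0.99995676 -0.00303097]
 [ 0.00388481  0.00299691 -0.99998796]] [-0.20750508 -0.75580134  1.05740247]
20 [227, 191, 60, 36, 44, 44, 46, 45, 45, 45, 45, 45, 45, 46, 38, 23, 23, 23, 22, 23, 23, 23, 22, 22, 21, 21, 21, 22, 22, 22, 22, 23, 22, 21, 22, 22, 21, 21, 23, 21, 22, 50, 110, 153, 169, 180, 191, 198, 208, 220, 231, 241, 243, 234, 225, 218, 209, 202, 193, 180, 164, 135, 90, 46, 22, 22, 21, 21, 23, 22, 22, 23, 23, 21, 21, 21, 20, 20, 20, 22, 21, 20, 22, 21, 21, 21, 21, 22, 23, 32, 45, 46, 45, 46, 45, 46, 45, 45, 45, 45]
60 [227, 226, 227, 188, 30, 41, 44, 44, 43, 44, 43, 44, 43, 44, 43, 44, 43, 44, 44, 45, 44, 44, 44, 44, 43, 45, 44, 44, 45, 45, 45, 45, 44, 44, 44, 45, 44, 45, 46, 45, 44, 48, 103, 155, 171, 183, 193, 201, 213, 225, 236, 245, 245, 236, 227, 219, 210, 201, 191, 176, 157, 119, 44, 43, 45, 46, 43, 45, 45, 45, 44, 44, 45, 45, 46, 44, 46, 44, 44, 44, 44, 45, 45, 44, 45, 44, 45, 44, 44, 45, 45, 44, 45, 44, 45, 44, 45, 43, 41, 32]
90 [231, 231, 232, 232, 194, 34, 40, 42, 42, 42, 44, 44, 43, 44, 42, 44, 44, 42, 44, 43, 44, 43, 43, 42, 44, 43, 44, 42, 43, 43, 42, 43, 43, 44, 43, 44, 43, 42, 43, 43, 42, 47, 102, 154, 173, 185, 196, 204, 216, 227, 238, 246, 245, 234, 225, 217, 209, 199, 186, 169, 132, 64, 44, 44, 44, 43, 44, 44, 44, 44, 44, 44, 43, 44, 43, 44, 43, 43, 44, 43, 43, 44, 44, 44, 44, 44, 43, 43, 44, 44, 44, 44, 43, 45, 44, 44, 43, 38, 50, 160]
```

View pics/w4.png

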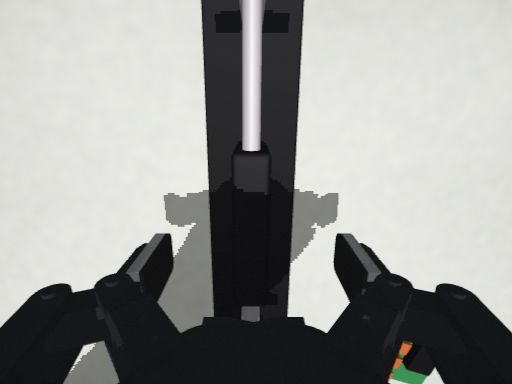

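The handle (232–270 px wide, front edge at row 150) lies between the open fingers with the rod centred at column 251. Time to descend and grip.

Call:
move_arm(
  series=[
    [[-1,1,-20,0],[0,0,-16,0],[0,0,0,0],[0,0,0,0],[0,0,0,0]],
  ],
)

```text
time_s: 5.52
position: [0.4559, -0.28, 0.0408]
ee_rot: [[1.0, -0.01, 0.002], [-0.01, -1.0, -0.002], [0.002, 0.001, -1.0]]
force: [-0.3, 0.3, -0.1]
width: 0.0859
```

Call:
move_arm(
  series=[
    [[0,0,0,0],[0,0,0,0],[0,0,0,0],[0,0,0,0],[0,0,0,0],[0,0,0,0],[0,0,0,0],[0,0,0,0]],
  ],
  gripper=1,
)

```text
time_s: 6.18
position: [0.4552, -0.2794, 0.0395]
ee_rot: [[1.0, -0.01, 0.0], [-0.01, -1.0, -0.0], [0.0, 0.0, -1.0]]
force: [-0.7, 1.0, 2.0]
width: 0.0212
```

Gripped: width 21 mm against a handle width of 22 mm. Lift 70 mm straight up, then swing back and left.

Call:
move_arm(
  series=[
    [[0,0,10,0],[0,0,20,0],[0,0,20,0],[0,0,15,0],[0,0,5,0],[0,0,0,0],[0,0,0,0]],
  ],
)

```text
time_s: 6.77
position: [0.4548, -0.2791, 0.1086]
ee_rot: [[1.0, -0.009, -0.001], [-0.009, -1.0, 0.0], [-0.001, -0.0, -1.0]]
force: [0.5, 1.0, -2.1]
width: 0.0216
```

Call:
move_arm(
  series=[
    [[-10,10,0,0],[-10,25,0,0],[-10,25,0,1],[-5,25,0,1],[-5,25,0,1],[-5,25,0,1],[0,25,0,1],[0,25,0,1]],
  ],
)

```text
time_s: 7.43
position: [0.4083, -0.0927, 0.1071]
ee_rot: [[0.995, 0.095, -0.003], [0.095, -0.995, 0.001], [-0.003, -0.002, -1.0]]
force: [-0.7, -0.6, -2.6]
width: 0.0213
```

Call:
move_arm(
  series=[
    [[0,25,0,1],[0,25,0,1],[0,25,0,1],[0,25,0,0.4],[0,25,0,0],[0,25,0,0],[0,25,0,0],[0,15,0,0]],
  ],
)

```text
time_s: 8.1
position: [0.4083, 0.0978, 0.1072]
ee_rot: [[0.988, 0.156, -0.004], [0.156, -0.988, 0.001], [-0.003, -0.001, -1.0]]
force: [0.3, -0.0, -2.1]
width: 0.0213
```

Call:
move_arm(
  series=[
    [[0,6,0,0],[0,0,0,0],[0,0,0,0],[0,0,0,0],[0,0,0,0]],
  ],
)

```text
time_s: 8.52
position: [0.41, 0.1007, 0.1089]
ee_rot: [[0.988, 0.152, -0.0], [0.152, -0.988, -0.0], [-0.001, 0.0, -1.0]]
force: [-0.1, 0.7, -2.1]
width: 0.0216
```

```bash
python3 - <<'E'
from h import *
for n in('side','top','wrist'): grab(n,n+'5.png')
s=manip.sense(); print(s['time_s'],s['position'],s['ee_rot'],s['force'],s['torque'],s['width'])
t=cv2.imread('pics/top5.png');s=cv2.imread('pics/side5.png');w=cv2.imread('pics/wrist5.png')
r=lambda i,x,y,w,h:cv2.resize(i[y:y+h,x:x+w],(400,300),interpolation=cv2.INTER_CUBIC)
cv2.imwrite('pics/c3.png',np.vstack([np.hstack([r(t,145,95,140,105),r(s,120,150,160,120)]),np.hstack([r(s,140,160,80,60),r(w,56,0,400,300)])]))
E
```

```text
8.6667 [0.41015886 0.10099993 0.10915332] [[ 9.88309543e-01  1.52460630e-01  5.08818921e-05]
 [ 1.52460635e-01 -9.88309537e-01 -1.17913108e-04]
 [ 3.23099526e-05  1.24292135e-04 -9.99999992e-01]] [-0.78737379 -0.58649638 -2.16706555] [-0.0103679  -0.0602589   0.00836081] 0.021079843630400854
```

View pics/c3.png

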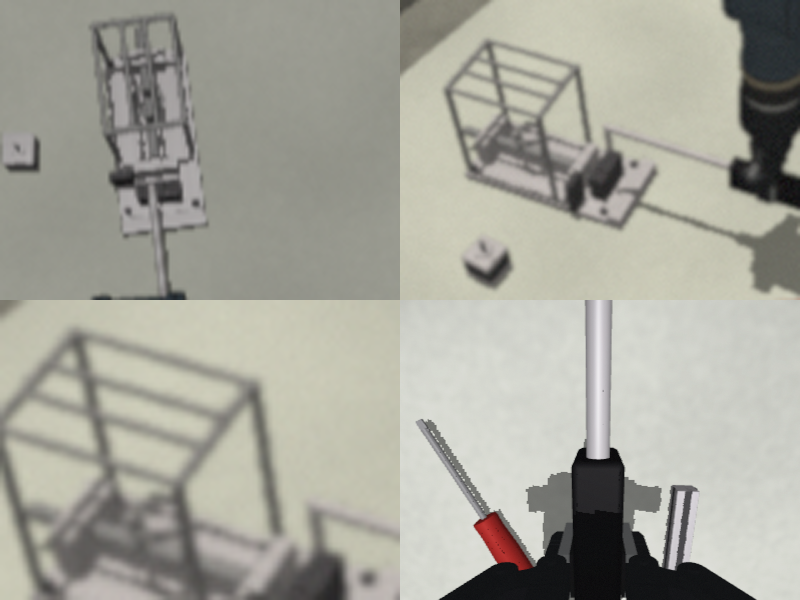

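The rod is held straight, its hook corner now over the latch's front block: top px about (197.5,157.3), side px about (202.4,201.2). Guard and ring are still ahead.

```bash
python3 - <<'E'
from h import *
t=load('top5');s=load('side5');w=load('wrist5')
print('corner',tri(t,(197.5,157.3),s,(202.4,201.2)),onz(t,197.5,157.3,.138))
g=cv2.cvtColor(cv2.imread('pics/wrist5.png'),cv2.COLOR_BGR2GRAY).astype(float)
P=[]
for v in(5,50,100,145):
    r=g[v,200:310]; d=np.diff(r); 
    print(v, r[35:75].astype(int).tolist() if v==50 else '')
# predicted tip
p=np.array([.4102,.1010]);d=np.array([.9883,.1525])
print('rod origin~tcp+1.5', p+d*.0015, 'tip',p+d*.2215)
print('wrist rod at rows', onz(w,56+198.5,5,.134),onz(w,56+198,150,.134), 'handle front',onz(w,56+198,152,.144))
E
```

```text
corner (array([0.63718785, 0.13139238, 0.12416885]), np.float64(0.009429679685687442)) [0.63871007 0.13249665 0.138     ]
5 
50 [213, 214, 213, 214, 213, 213, 188, 132, 143, 153, 162, 170, 176, 181, 187, 197, 208, 220, 229, 234, 230, 222, 213, 205, 197, 191, 186, 179, 173, 162, 149, 138, 171, 212, 213, 213, 213, 214, 214, 214]
100 
145 
rod origin~tcp+1.5 [0.41168245 0.10122875] tip [0.62910845 0.13477875]
wrist rod at rows [0.51855364 0.11777956 0.134     ] [0.46398682 0.10948939 0.134     ] handle front [0.46478774 0.10964873 0.144     ]
```

Call:
move_arm(
  series=[
    [[10,1,0,0],[20,2.5,0,0],[20,2.5,0,0],[20,2.5,0,0],[20,2.5,0,0],[20,2.5,0,0],[11,1,0,0],[0,0,0,0]],
  ],
)

```text
time_s: 9.33
position: [0.5335, 0.1157, 0.109]
ee_rot: [[0.988, 0.153, 0.002], [0.153, -0.988, 0.0], [0.002, 0.0, -1.0]]
force: [0.2, -0.3, -2.4]
width: 0.0211
```

Call:
move_arm(
  series=[
    [[0,0,0,0],[0,0,0,0],[0,0,0,0],[0,0,0,0]],
  ],
)

```text
time_s: 9.67
position: [0.5303, 0.1161, 0.1092]
ee_rot: [[0.988, 0.154, -0.0], [0.154, -0.988, -0.0], [-0.0, -0.0, -1.0]]
force: [-0.2, -0.0, -3.0]
width: 0.0211
```

```bash
python3 - <<'E'
from h import *
for n in('side','top','wrist'): grab(n,n+'6.png')
s=manip.sense(); print(s['time_s'],s['position'],s['ee_rot'],s['force'],s['torque'],s['width'])
t=cv2.imread('pics/top6.png');s=cv2.imread('pics/side6.png');w=cv2.imread('pics/wrist6.png')
r=lambda i,x,y,w,h:cv2.resize(i[y:y+h,x:x+w],(400,500),interpolation=cv2.INTER_CUBIC)
cv2.imwrite('pics/c4.png',np.hstack([r(t,170,95,56,70),r(s,136,162,64,80)]))
E
```

```text
9.8167 [0.53065682 0.11620388 0.10930848] [[ 9.88073512e-01  1.53982840e-01  1.44496967e-04]
 [ 1.53982842e-01 -9.88073522e-01 -7.83147161e-06]
 [ 1.41567715e-04  2.99881234e-05 -9.99999990e-01]] [ 6.79705141e-04  1.33625597e+00 -1.84252621e+00] [-0.01037046 -0.00553975  0.04155017] 0.021228819672272938
```

View pics/c4.png

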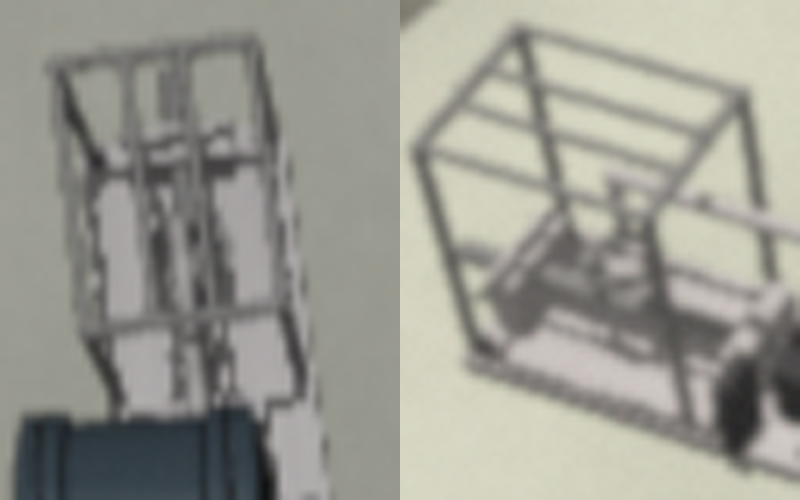

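The arm partly hides the rod in the top view. The side view shows the hook corner at about (169.9,190.5), with the prong hanging to about (172,199.6) just above the ring at about (172,204). Checking this against projections:

```bash
python3 - <<'E'
from h import *
s=load('side6')
p=np.array([.7515,.1506])
for n,q in(('corner',[*p,.139]),('tip',[*p,.0895]),('ring',[.7535,.1493,.068])):
  u,v=proj(s,q); print(n,u,v,'tile',(u-136)*6.25+400,(v-162)*6.25)
e=[.7535,.1493,.068]
for dx,dy in((.01,0),(0,.01)): print(np.subtract(proj(s,[.7535+dx,.1493+dy,.068]),proj(s,e))*6.25)
E
```

```text
corner 168.3990211716397 188.2079287298117 tile 602.4938823227482 163.7995545613231
tip 170.7282913744063 198.73127586334778 tile 617.0518210900393 229.57047414592358
ring 171.4880938375236 202.66430413430328 tile 621.8005864845225 254.1519008393955
[-14.45335132  -7.03415665]
[-12.03055155  11.79207816]
```

The projections match within a few mm, with a small common camera offset. Lower into the ring and watch the force.

Call:
move_arm(
  series=[
    [[1,-1,-6,0],[0,0,-6,0],[0,0,-5,0],[0,0,-4,0],[0,0,0,0],[0,0,0,0]],
  ],
)

```text
time_s: 10.32
position: [0.5315, 0.1151, 0.0873]
ee_rot: [[0.988, 0.154, -0.001], [0.154, -0.988, -0.0], [-0.002, -0.0, -1.0]]
force: [0.5, -0.6, -2.2]
width: 0.0211
```

Call:
move_arm(
  series=[
    [[0,0,-4,0],[0,0,-4,0],[0,0,-4,0],[0,0,-4,0],[0,0,0,0],[0,0,0,0],[0,0,0,0],[0,0,0,0]],
  ],
)

```text
time_s: 10.98
position: [0.5323, 0.1152, 0.0724]
ee_rot: [[0.988, 0.154, 0.001], [0.154, -0.988, 0.0], [0.001, 0.0, -1.0]]
force: [-0.3, -0.3, -2.7]
width: 0.021
```

No contact force, tip at about 53 mm, so 15 mm below the ring plane. Start drawing slowly.

Call:
move_arm(
  series=[
    [[-2,-0.3,0,0],[-2,-0.3,0,0],[-2,-0.3,0,0],[-2,-0.3,0,0],[-2,-0.3,0,0],[-2,-0.3,0,0],[-2,-0.3,0,0],[-2,-0.3,0,0]],
  ],
)

```text
time_s: 11.65
position: [0.5163, 0.1128, 0.0724]
ee_rot: [[0.988, 0.154, 0.001], [0.154, -0.988, 0.0], [0.001, 0.0, -1.0]]
force: [3.3, 0.4, -3.1]
width: 0.0213
```

Call:
move_arm(
  series=[
    [[-2,-0.3,0,0],[-2,-0.3,0,0],[-2,-0.3,0,0],[-2,-0.3,0,0]],
  ],
)

```text
time_s: 11.98
position: [0.508, 0.1116, 0.0723]
ee_rot: [[0.988, 0.154, 0.0], [0.154, -0.988, -0.0], [0.0, 0.0, -1.0]]
force: [3.2, -0.1, -2.2]
width: 0.0212
```

3.2 N, which matches the bolt's friction, so the ring is hooked. Continue, slower.

Call:
move_arm(
  series=[
    [[-1.5,-0.2,0,0],[-1.5,-0.2,0,0],[-1.5,-0.2,0,0],[-1.5,-0.2,0,0],[-1.5,-0.3,0,0],[-1.5,-0.3,0,0]],
  ],
)

```text
time_s: 12.48
position: [0.499, 0.1102, 0.0722]
ee_rot: [[0.988, 0.154, 0.0], [0.154, -0.988, 0.0], [0.0, 0.0, -1.0]]
force: [3.0, 0.1, -2.9]
width: 0.0217
```

Call:
move_arm(
  series=[
    [[-1,-0.15,0,0],[-1,-0.15,0,0],[-1,-0.15,0,0]],
  ],
)

```text
time_s: 12.73
position: [0.496, 0.1097, 0.0722]
ee_rot: [[0.988, 0.154, 0.0], [0.154, -0.988, -0.0], [0.0, 0.0, -1.0]]
force: [3.7, 0.0, -2.5]
width: 0.0211
```

Call:
move_arm(
  series=[
    [[-1,-0.15,0,0],[-1,-0.15,0,0],[-1,-0.15,0,0]],
  ],
)

```text
time_s: 12.98
position: [0.493, 0.1093, 0.0722]
ee_rot: [[0.988, 0.154, 0.0], [0.154, -0.988, -0.0], [0.0, 0.0, -1.0]]
force: [3.5, 0.4, -2.6]
width: 0.0211
```

Call:
move_arm(
  series=[
    [[-1,-0.15,0,0],[-1,-0.15,0,0]],
  ],
)

```text
time_s: 13.15
position: [0.4909, 0.109, 0.0721]
ee_rot: [[0.988, 0.154, 0.0], [0.154, -0.988, -0.0], [0.0, 0.0, -1.0]]
force: [3.1, 0.0, -2.5]
width: 0.0213
```

Call:
move_arm(
  series=[
    [[-1,-0.15,0,0],[-1,-0.15,0,0]],
  ],
)

```text
time_s: 13.32
position: [0.4889, 0.1086, 0.0721]
ee_rot: [[0.988, 0.154, -0.0], [0.154, -0.988, -0.0], [-0.0, 0.0, -1.0]]
force: [2.3, 0.8, -2.7]
width: 0.0214
```

Call:
move_arm(
  series=[
    [[-1,-0.15,0,0],[-1,-0.15,0,0]],
  ],
)

```text
time_s: 13.48
position: [0.4869, 0.1084, 0.0721]
ee_rot: [[0.988, 0.154, -0.0], [0.154, -0.988, -0.0], [-0.0, 0.0, -1.0]]
force: [2.8, -0.4, -1.8]
width: 0.0215
```

Call:
move_arm(
  series=[
    [[-1,-0.15,0,0],[-1,-0.15,0,0]],
  ],
)

```text
time_s: 13.65
position: [0.4849, 0.1081, 0.0721]
ee_rot: [[0.988, 0.154, -0.0], [0.154, -0.988, -0.0], [-0.0, 0.0, -1.0]]
force: [3.5, 0.5, -2.1]
width: 0.0213
```

Call:
move_arm(
  series=[
    [[-1,-0.15,0,0],[-1,-0.15,0,0]],
  ],
)

```text
time_s: 13.82
position: [0.4829, 0.1078, 0.0721]
ee_rot: [[0.988, 0.154, -0.0], [0.154, -0.988, -0.0], [-0.0, 0.0, -1.0]]
force: [3.6, 1.0, -2.5]
width: 0.0214
```

Call:
move_arm(
  series=[
    [[-1,-0.15,0,0]],
  ],
)

```text
time_s: 13.9
position: [0.4821, 0.1076, 0.0722]
ee_rot: [[0.988, 0.154, 0.0], [0.154, -0.988, 0.0], [0.0, 0.0, -1.0]]
force: [4.8, 0.6, -2.1]
width: 0.0215
```

Call:
move_arm(
  series=[
    [[-0.5,-0.1,0,0],[0,0,0,0]],
  ],
)

```text
time_s: 14.07
position: [0.4822, 0.1076, 0.0723]
ee_rot: [[0.988, 0.154, 0.002], [0.154, -0.988, 0.0], [0.002, 0.0, -1.0]]
force: [5.0, -0.1, -3.4]
width: 0.0214
```

Call:
move_arm(
  series=[
    [[-0.5,-0.1,0,0],[0,0,0,0]],
  ],
)

```text
time_s: 14.23
position: [0.4821, 0.1076, 0.0723]
ee_rot: [[0.988, 0.154, 0.002], [0.154, -0.988, 0.0], [0.002, -0.0, -1.0]]
force: [6.0, 0.9, -4.7]
width: 0.0214
```

Position has stuck and force is rising: this is the stop, at about 49 mm of hand travel (roughly 38 mm of bolt). Load up gently.

Call:
move_arm(
  series=[
    [[-1,-0.15,0,0],[0,0,0,0]],
  ],
)

```text
time_s: 14.4
position: [0.4821, 0.1076, 0.0724]
ee_rot: [[0.988, 0.154, 0.004], [0.154, -0.988, 0.001], [0.004, -0.0, -1.0]]
force: [9.6, 0.7, -5.9]
width: 0.0213
```

Call:
move_arm(
  series=[
    [[-1,-0.15,0,0],[0,0,0,0]],
  ],
)

```text
time_s: 14.57
position: [0.482, 0.1075, 0.0725]
ee_rot: [[0.988, 0.154, 0.006], [0.154, -0.988, 0.001], [0.006, -0.0, -1.0]]
force: [11.6, 1.4, -7.9]
width: 0.0211
```

Call:
move_arm(
  series=[
    [[0,0,0,0],[0,0,0,0],[0,0,0,0],[0,0,0,0]],
  ],
)

```text
time_s: 14.9
position: [0.482, 0.1075, 0.0724]
ee_rot: [[0.988, 0.154, 0.006], [0.154, -0.988, 0.001], [0.006, -0.0, -1.0]]
force: [11.2, 1.2, -6.8]
width: 0.0212
```

Call:
move_arm(
  series=[
    [[0,0,0,0],[0,0,0,0],[0,0,0,0],[0,0,0,0],[0,0,0,0],[0,0,0,0],[0,0,0,0],[0,0,0,0]],
  ],
)

```text
time_s: 15.57
position: [0.482, 0.1075, 0.0724]
ee_rot: [[0.988, 0.154, 0.006], [0.154, -0.988, 0.001], [0.006, -0.0, -1.0]]
force: [11.2, 0.9, -6.1]
width: 0.021
```

```bash
python3 - <<'E'
from h import *
s=manip.sense(); print(s['time_s'],s['position'],s['ee_rot'],s['force'],s['torque'])
f=grab('side','side7.png'); w=grab('wrist','w7.png')
a=cv2.resize(f['image'][162:242,136:216],(500,500),interpolation=cv2.INTER_CUBIC)
b=cv2.resize(w['image'][0:384,106:406],(300,384)); c=np.zeros((500,300,3),np.uint8);c[:384]=b
cv2.imwrite('pics/c5.png',np.hstack([a,c]))
E
```

```text
15.5667 [0.4819881  0.1074992  0.07241395] [[ 9.88076280e-01  1.53850852e-01  5.93126402e-03]
 [ 1.53847550e-01 -9.88094078e-01  1.01160473e-03]
 [ 6.01628310e-03 -8.70322039e-05 -9.99981898e-01]] [11.21767112  0.85749106 -6.06013576] [ 0.1937607  -1.50077674 -0.04357334]
```

View pics/c5.png

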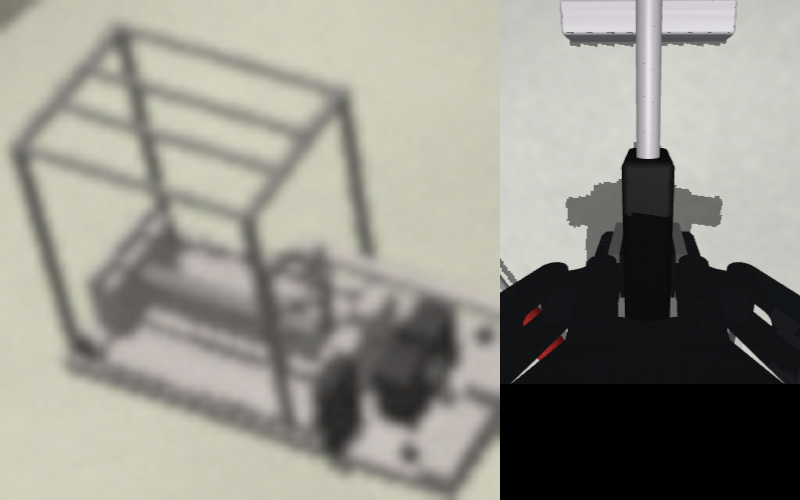

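The side view shows the ring drawn to the front of the guard with the prong in it, about (315,275) in the crop. The wrist view shows the handle still straight in the grip. The pull held at about 11.2 N horizontal (12 N total) for a second. Now I'll relax to mid-ring and lift.

Call:
move_arm(
  series=[
    [[1,0.15,0,0],[1,0.15,0,0],[1,0.15,0,0],[1,0.15,0,0],[1,0.15,0,0],[0,0,0,0],[0,0,0,0]],
  ],
)

```text
time_s: 16.25
position: [0.4829, 0.1079, 0.0716]
ee_rot: [[0.988, 0.154, -0.003], [0.154, -0.988, -0.0], [-0.003, -0.0, -1.0]]
force: [0.1, -0.4, -2.8]
width: 0.0213
```

Call:
move_arm(
  series=[
    [[1,0.15,0,0],[1,0.15,0,0],[1,0.15,0,0],[1,0.15,0,0],[1,0.15,0,0],[0,0,0,0],[0,0,0,0]],
  ],
)

```text
time_s: 16.83
position: [0.4891, 0.1087, 0.0722]
ee_rot: [[0.988, 0.154, -0.0], [0.154, -0.988, 0.0], [-0.0, -0.0, -1.0]]
force: [-0.9, -0.1, -2.7]
width: 0.021
```

Free, about 7 mm ahead of the contact and mid-ring. Lift, then withdraw.

Call:
move_arm(
  series=[
    [[0,0,4,0],[0,0,4,0],[0,0,5,0],[0,0,6,0],[0,0,6,0],[0,0,6,0],[0,0,6,0],[0,0,0,0]],
  ],
)

```text
time_s: 17.5
position: [0.4903, 0.1088, 0.1112]
ee_rot: [[0.988, 0.154, 0.003], [0.154, -0.988, 0.0], [0.003, 0.0, -1.0]]
force: [0.2, 0.3, -1.7]
width: 0.0211
```

Call:
move_arm(
  series=[
    [[0,0,0,0],[0,0,0,0],[-10,-1.5,0,0],[-18,-2.7,0,0],[-18,-2.7,0,0],[-18,-2.7,0,0],[-10,-1.5,0,0],[-5,0,0,0]],
  ],
)

```text
time_s: 18.17
position: [0.4082, 0.0973, 0.1084]
ee_rot: [[0.988, 0.154, -0.002], [0.154, -0.988, -0.0], [-0.002, -0.0, -1.0]]
force: [0.5, 0.0, -2.1]
width: 0.0216
```

Call:
move_arm(
  series=[
    [[0,-10,0,0],[0,-24,0,0],[0,-24,0,-1],[0,-24,0,-1],[0,-24,0,-1],[0,-24,0,-1],[0,-24,0,-1],[0,-24,0,-1]],
  ],
)

```text
time_s: 18.83
position: [0.4104, -0.0825, 0.1091]
ee_rot: [[0.999, 0.049, 0.001], [0.049, -0.999, -0.001], [0.001, 0.001, -1.0]]
force: [1.4, -0.2, -1.8]
width: 0.0212
```

Call:
move_arm(
  series=[
    [[0,-24,0,-1],[0,-24,0,-1],[0,-24,0,-1],[0,-24,0,-0.4],[0,-24,0,0],[5,-24,0,0],[10,-24,0,0],[10,-15,0,0]],
  ],
)

```text
time_s: 19.5
position: [0.4352, -0.2671, 0.1088]
ee_rot: [[1.0, -0.012, 0.0], [-0.012, -1.0, -0.002], [0.0, 0.002, -1.0]]
force: [0.4, 0.1, -2.3]
width: 0.0215
```

Call:
move_arm(
  series=[
    [[10,-10,0,0],[5,-5,0,0],[0,0,0,0],[0,0,0,0],[0,0,0,0],[0,0,0,0]],
  ],
)

```text
time_s: 20.0
position: [0.4496, -0.2777, 0.109]
ee_rot: [[1.0, -0.009, -0.001], [-0.009, -1.0, 0.0], [-0.001, -0.0, -1.0]]
force: [0.4, 0.6, -2.9]
width: 0.0213
```

Call:
move_arm(
  series=[
    [[5.5,-1.5,-5,0],[0,0,-12,0],[0,0,-12,0],[0,0,-10,0],[0,0,-8,0],[0,0,0,0],[0,0,0,0],[0,0,0,0]],
  ],
)

```text
time_s: 20.67
position: [0.4556, -0.28, 0.0622]
ee_rot: [[1.0, -0.01, 0.0], [-0.01, -1.0, -0.0], [0.0, 0.0, -1.0]]
force: [-1.1, 0.7, -1.8]
width: 0.0214
```

```bash
python3 - <<'E'
from h import *
w=grab('wrist','w8.png'); s=manip.sense(); print(s['time_s'],s['position'],s['ee_rot'][1],s['force'])
g=cv2.cvtColor(w['image'],cv2.COLOR_BGR2GRAY).astype(int)
def edges(v):
    r=g[v]; 
    b=np.where(r>90)[0]; d=np.where(np.diff(b)>1)[0]; return [(b[i],b[i+1]) for i in d]
for v in(5,40,80,110,140):print(v,edges(v))
f=grab('side','side8.png');
b=f['image'][120:200,240:350]; cv2.imwrite('pics/c6.png',np.hstack([cv2.resize(w['image'],(400,300)),cv2.resize(b,(400,300),interpolation=cv2.INTER_CUBIC)]))
E
```

```text
20.7167 [ 0.45591457 -0.28032391  0.06272693] [-9.68978358e-03 -9.99952770e-01 -7.52584615e-04] [-1.02812681 -0.56732138 -2.79171275]
5 [(np.int64(198), np.int64(241)), (np.int64(267), np.int64(309))]
40 [(np.int64(200), np.int64(241)), (np.int64(267), np.int64(307))]
80 [(np.int64(201), np.int64(242)), (np.int64(266), np.int64(305))]
110 [(np.int64(203), np.int64(242)), (np.int64(266), np.int64(303))]
140 [(np.int64(204), np.int64(242)), (np.int64(265), np.int64(301))]
```

View pics/c6.png

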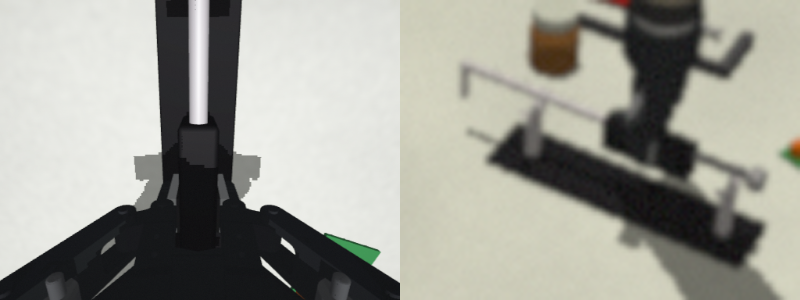

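The wrist view shows the rod at column 254, over the plate centre (198–309, also about 254). The side view shows it above both forks. Lower the last 23 mm gently.

Call:
move_arm(
  series=[
    [[0,0.5,-6,0],[0,0,-6,0],[0,0,-4,0],[0,0,-3,0],[0,0,-2,0],[0,0,0,0],[0,0,0,0]],
  ],
)

```text
time_s: 21.35
position: [0.4555, -0.2794, 0.041]
ee_rot: [[1.0, -0.01, -0.0], [-0.01, -1.0, 0.0], [-0.0, -0.0, -1.0]]
force: [-0.0, 0.7, -2.7]
width: 0.0215
```

Call:
move_arm(
  series=[
    [[0,0,-1,0],[0,0,0,0],[0,0,0,0]],
  ],
)

```text
time_s: 21.6
position: [0.4556, -0.2795, 0.0403]
ee_rot: [[1.0, -0.01, 0.0], [-0.01, -1.0, -0.0], [0.0, 0.0, -1.0]]
force: [0.5, 0.0, -1.2]
width: 0.0216
```

Call:
move_arm(
  series=[
    [[0,0,-0.7,0],[0,0,0,0],[0,0,0,0]],
  ],
)

```text
time_s: 21.85
position: [0.4557, -0.2796, 0.0398]
ee_rot: [[1.0, -0.01, 0.0], [-0.01, -1.0, -0.0], [0.0, 0.0, -1.0]]
force: [-0.4, -1.0, -0.7]
width: 0.0216
```

Call:
move_arm(
  series=[
    [[0,0,0,0],[0,0,0,0],[0,0,0,0],[0,0,0,0],[0,0,0,0],[0,0,0,0],[0,0,0,0],[0,0,0,0]],
  ],
  gripper=0,
)

```text
time_s: 22.52
position: [0.4555, -0.2795, 0.0394]
ee_rot: [[1.0, -0.01, -0.0], [-0.01, -1.0, -0.0], [-0.0, 0.0, -1.0]]
force: [0.5, 0.8, 0.3]
width: 0.0857
```

Call:
move_arm(
  series=[
    [[0,0,0,0],[0,0,5,0],[0,0,15,0],[0,0,25,0],[0,0,30,0],[0,0,30,0],[0,0,30,0],[0,0,30,0]],
  ],
)

```text
time_s: 23.18
position: [0.4554, -0.2793, 0.2063]
ee_rot: [[1.0, -0.01, 0.0], [-0.01, -1.0, -0.0], [0.0, 0.0, -1.0]]
force: [-0.2, -1.8, 0.5]
width: 0.0857
```

Call:
move_arm(
  series=[
    [[0,0,15,0],[0,0,0,0],[0,0,0,0],[0,0,0,0],[0,0,0,0]],
  ],
)

```text
time_s: 23.6
position: [0.4547, -0.2788, 0.2174]
ee_rot: [[1.0, -0.01, -0.003], [-0.01, -1.0, 0.002], [-0.003, -0.002, -1.0]]
force: [-0.2, 0.7, -0.4]
width: 0.0852
```

```bash
python3 - <<'E'
from h import *
w=grab('wrist','w9.png'); f=grab('side','side9.png'); t=grab('top','top9.png'); s=manip.sense(); print(s['time_s'],s['position'],s['width'],s['force'])
r=lambda i,x,y,w,h:cv2.resize(i[y:y+h,x:x+w],(400,300),interpolation=cv2.INTER_CUBIC)
cv2.imwrite('pics/c7.png',np.vstack([np.hstack([r(w['image'],56,0,400,300),r(f['image'],250,130,100,75)]),np.hstack([r(t['image'],145,95,120,90),r(f['image'],130,160,100,75)])]))
o=cv2.imread('pics/top0.png'); d=cv2.absdiff(o,t['image']).max(2)
E
```

```text
23.75 [ 0.45485684 -0.27890264  0.21776544] 0.0853424681945032 [-0.08740244 -0.35452158  0.00223372]
```

View pics/c7.png

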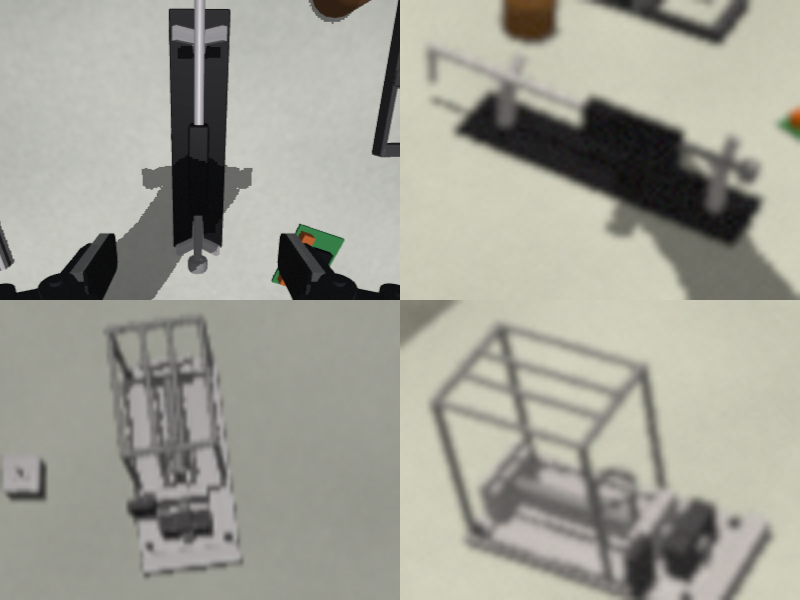

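The rod lies in both forks as it did at the start, hook ahead and down. The ring is forward under the front of the guard, the gripper is open and clear, and the bystanders in view look unmoved. Handing in.

```bash
python3 - <<'E'
from h import *
t=load('top9'); p=onz(t,145+.3*180,95+.3*(470-300),.068)[:2]; d=p-np.array([.727,.145]); print('ring',p,'latch x',d@[.9885,.151])
print(manip.job_done())
E
```

```text
ring [0.69434233 0.13492785] latch x -0.03380299826656075
the job is handed in; nothing more can be done
None
```

The bolt is drawn home and the rod is back in its cradle. I handed the job in at about 24 s of the 67 s allowed; no verdict was reported.

**Drawing the bolt:** I took the rod by its handle and lowered the prong into the ring with no contact force. I then drew the bolt at about 3 N until the hand stopped moving, roughly 38 mm of bolt travel. I held about 11.2 N horizontally (about 12 N total) against the stop for about 1 s, then relaxed to mid-ring and lifted out. The highest pull I read was about 13 N, against the 16 N limit.

**Last checks:**
- **Rod:** it lies in both forks, hook ahead and down, and I released it at the height where I gripped it.
- **Robot:** the gripper is open, about 0.2 m up, and touches nothing.
- **Bystanders:** the ones in the last pictures show no visible movement. I did not measure them.

**What disagreed:**
- **Ring position at the end:** a rough reading from the last top picture put the ring about 34 mm before the latch's origin, outside the stated limit of 20 mm. The hand position at the stop gave about 14 mm before it. The pixel in the top picture was probably the ring's near edge or stem. Both readings are on the drawn side of the limit.
- **Ring height:** triangulation gave 73 mm, against 68 mm in the text.
- **Side camera:** its pictures were 1 to 2 pixels off my projections.

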